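# Rehang the lift-off door of the spice cupboard

### The job

The small wooden spice cupboard's door has been washed and stands in the wire drying rack. Hang it back on the cupboard's two upright hinge pins, standing open and fully down on both, then swing it fully shut so that the roller catch holds it. Leave the mug, the pepper mill and the green tumbler where they are.

Things in the scene. Friction and masses are not known exactly. Their poses are not given: they have to be found in the camera images.
- door: Loose glazed door, light wood frame round a clear pane, 0.38 kg; leaf 194 wide, 226 high, 14 mm thick. Origin: middle of the leaf's lower edge, mid-thickness. z up, -x out of the outer (knob) face, y along the leaf to the hinge edge. Hung and shut, its axes are parallel to the cupboard's and its lower edge is 12 mm above the worktop. Two steel hinge knuckles on the hinge edge
- door_top (a point): middle of the door's top edge, 226 mm above its origin. The top frame member below it is 46 mm high, 14 mm thick, solid: the place to grip the door across its thickness. Side members 30 mm wide, bottom one 36 mm high
- socket_low (a point): centre of the mouth (underside) of the door's lower hinge socket, a vertical through hole of 11 mm diameter in a knuckle of 18 mm outer diameter, 26 mm high. In the door's frame at x = 0, y = +108, z = 36 mm
- socket_up (a point): the same for the upper socket, equal in size, on the same vertical axis: in the door's frame at x = 0, y = +108, z = 166 mm
- knob (a point): tip of the door's steel knob (23 mm diameter, 21 mm proud of the outer face), in the door's frame at x = -28, y = -81, z = 150 mm
- tongue (a point): end of the steel catch tongue, 12 mm high, on the door's inner (+x) face; its bead is what the roller catch holds. In the door's frame at x = +28, y = -78, z = 146 mm
- cupboard: Fixed open-fronted light wood cupboard with spice jars on two levels, 196 wide (y), 130 deep (x), 242 mm high. Origin: centre of its underside, on the worktop; z up, front looks along its own -x (front plane x = -65 mm). Hinge axis vertical at x = -73.5, y = +108 mm (left front corner). Opening turns the door clockwise seen from above (its yaw falls), freely to over 120 degrees
- seat_low (a point): centre of the flat shoulder (18 mm across, 48 mm above the worktop) round the foot of the lower hinge pin; the door's lower knuckle rests on it when home. The pin rises 23 mm from here: 10 mm diameter at the foot, 9.4 mm at 13 mm height, then tapering to a blunt tip of 2.4 mm
- seat_up (a point): the same for the upper pin, shoulder 178 mm above the worktop, straight above the lower one. Both pins are equally long, so both sockets meet them at once
- catch (a point): spring roller of the catch, inside the cupboard's right side wall (opposite the hinge), 158 mm above the worktop. The door's tongue snaps past it in the last 20 mm of travel at the knob; it takes about 5 N pushed near the knob, after which the door stays shut against the front edges
- drying_rack: Fixed steel wire drying rack, 190 (y) by 180 mm (x), wire loops 80 mm high in planes along its y. Origin: on the worktop at its middle. The door stands in the slot at x = -33 mm, lower edge 17 mm above the worktop, its axes parallel to the rack's, with 2 mm play each side, so it may lean a little. A bowl stands on edge at x = +60 mm, up to 195 mm above the worktop
- mug: loose mug with a wave pattern, 98 mm high, 79 mm across; origin: centre of its underside
- pepper_mill: loose dark wooden pepper mill, 170 mm high, 58 mm across; origin: centre of its underside
- tumbler: loose smoky green glass tumbler, 116 mm high, 80 mm across; origin: centre of its underside

How it is judged:
By the outcome, as a careful person would: the job done as asked, in the order asked, and still so for the second after the job is handed in, with the robot touching nothing.
It also fails if it takes over 61 s, if anything falls off the work surface, if the arm or the gripper's body presses on something with over 40 N, if the wrist force passes 120 N, or if a joint passes its speed limit or range.

### The arm

A 7-joint arm with a two-finger parallel gripper is mounted at the origin on a cart in front of the work surface, level with it; the furniture and walls round the work are solid. World frame = base frame: x ahead of the robot, y to its left, z up, the work surface at z = 0. Lengths are in mm, angles in degrees, forces in N, time in s.
With the tool pointing down it reaches from about 425 to 875 mm from the base axis. Payload 4.7 kg.
Tool frame: the origin (TCP) lies on the centre line of the jaws, within the pads' length; the fingertips stand manip.finger_overhang ahead of it and the grasp point (between the pads) lies 2 mm behind it (manip.finger_overhang is the distance from the TCP to the fingertips, in mm); z points along the fingers, y is the line along which they close (so a half turn about z gives the same grasp; the last joint's range is limited). The gripper opens to 87 mm and grips with 3 to 60 N. Pads are 19 mm wide; open, the fingers measure 117 mm over their backs; the gripper's body (75 mm by 190 mm) begins 51 mm behind the grasp point.
Start: joints at [71.74, 18.392, -4.016, 83.108, 1.295, 78.541, -3.26], TCP at [212.33, -614.361, 239.587] pointing down, gripper open.
Joint ranges: [-163.93, 163.93], [-17.29, 119.83], [-79.2, 71.16], [3.27, 140.29], [-89.18, 269.18], [5.43, 117.66], [-154.24, 154.24]. Speed limits (degrees/s): [147.25, 147.25, 180, 180, 180, 180, 180].

### API

Orientations are given as [roll, pitch, yaw] about the fixed x, y, z axes, in that order (R = Rz(yaw) Ry(pitch) Rx(roll)).
In Python, from rig import manip gives the robot as it stands. Calls block until the motion is done:
- manip.move_to(position, orientation): joint-space move of the TCP to a pose.
- manip.servo_line(position, frame=None, vel=150, guard=None): straight line of the TCP; frame=None keeps the orientation; vel is the mean speed in mm/s. With guard (N) it stops when the force on the tool has changed by that much, and returns True; else False.
- manip.move_joints(angles): joint-space move.
- manip.open() and manip.close(strength=None): open the fingers fully, or close them until they stop; strength is the grip in N (None keeps the last).
- manip.sleep(seconds).
- manip.ik(position, orientation): joint angles nearest the present ones, or None.
- manip.get_image(name): name is "scene" or "top" or "wrist"; returns the picture (384x512x3 uint8, blue, green, red); there is no depth.
- manip.camera_info(name): a dict with "camera_matrix" (3x3 intrinsics, pixels), "k1" (the pictures are not rectified: a ray, as slopes to the right and down, at radius r is drawn at 1 + k1 r^2 times it, then the intrinsics apply), "extrinsics" (4x4, takes a point from world to camera coordinates). Camera axes: x right, y down, z forward; pixel columns grow to the right and rows downward; lengths in mm; the calibration is good to about 2 mm. A picture is of the moment at which its call begins: read the wrist's pose just before it. camera_info takes no time and is no camera call; for the wrist camera it gives the pose at the moment of the call.
A pose or a line that the arm cannot do raises manip.Unreachable and nothing moves.
- manip.close_job(): hands the job in; it is judged then, once.
Readings, each from a call of its own:
- manip.get_time(): time.
- manip.get_qpos(): joint angles.
- manip.get_joint_vel(): joint speeds.
- manip.get_tau(): joint torques, N m.
- manip.get_tcp_pos(): TCP position.
- manip.get_tcp_rot(): TCP orientation.
- manip.get_force(): force on the tool from outside, world axes, zero at the start.
- manip.get_moment(): the same for the moment, N m.
- manip.get_opening(): opening from 0.0 (shut) to 1.0 (fully open).
- manip.get_grasp_force(): force on a finger pad.
Only numpy, scipy, OpenCV 4.12 (cv2) and the standard library are available. Lean on these libraries where they do the work, as an engineer would, in place of code of your own. Each camera call takes 0.05 s, during which the arm holds its last target. There are 200 camera calls.

## Working session

There is one attempt and no reset: what is moved stays moved. The work goes in short steps, each a Python script; the robot and the scene stay as the last script left them, time stands still between calls to the robot, and variables do not carry over. Pictures are saved under pics/ and viewed, at most 10 in all, crops included, and the job is handed in when it is done.

```bash
mkdir -p pics; ls; cat > h.py <<'E'
import numpy as np, cv2
from rig import manip as m
def snap(n,f):
    info=m.camera_info(n); im=np.array(m.get_image(n)); cv2.imwrite('pics/'+f,im); return im,info
E
python3 - <<'E'
from h import *
a,i=snap('scene','s0.png'); b,j=snap('top','t0.png')
for k in(i,j): print(np.round(k['camera_matrix'],1).tolist(),k['k1'],np.round(k['extrinsics'],3).tolist())
print(m.finger_overhang,m.get_tcp_rot(),m.get_time())
E
```

```text
pics
[[408.5, 0.0, 253.8], [0.0, 408.5, 191.9], [0.0, 0.0, 1.0]] -0.05801582165162827 [[0.561, -0.828, 0.005, -257.043], [-0.706, -0.482, -0.518, 538.136], [0.431, 0.288, -0.855, 1108.246], [0.0, 0.0, 0.0, 1.0]]
[[392.8, 0.0, 258.7], [0.0, 392.8, 189.7], [0.0, 0.0, 1.0]] -0.06442942352303752 [[0.006, -1.0, 0.01, 86.63], [-0.995, -0.007, -0.101, 583.516], [0.101, -0.009, -0.995, 1515.455], [0.0, 0.0, 0.0, 1.0]]
17.0 [-1.79897814e+02  9.08999884e-03  1.90707311e+01] 0.1
```

View pics/s0.png

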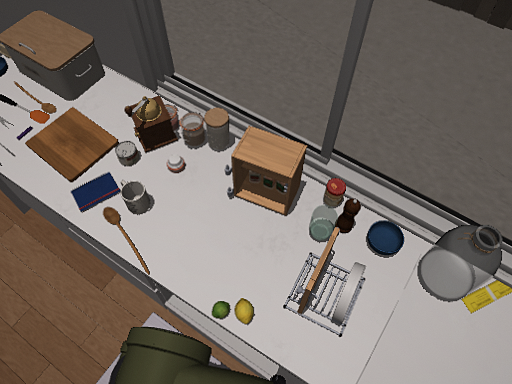

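View pics/t0.png

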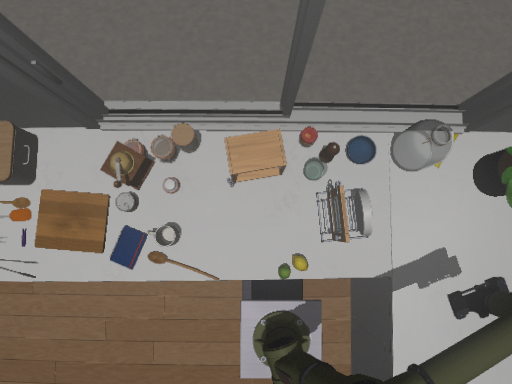

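The scene view shows the cupboard near (268,170), the rack with the door near (322,285), and the tumbler and mill next to the door's far end. I'll enlarge both pictures to pick points.

```bash
python3 - <<'E'
import cv2
a=cv2.imread('pics/t0.png')[120:255,215:385]; cv2.imwrite('pics/t1.png',cv2.resize(a,None,fx=4.4,fy=4.4,interpolation=2))
a=cv2.imread('pics/s0.png')[120:340,215:395]; cv2.imwrite('pics/s1.png',cv2.convertScaleAbs(cv2.resize(a,None,fx=2.7,fy=2.7,interpolation=2),alpha=1.3))
E
```

```text
(no output)
```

View pics/t1.png

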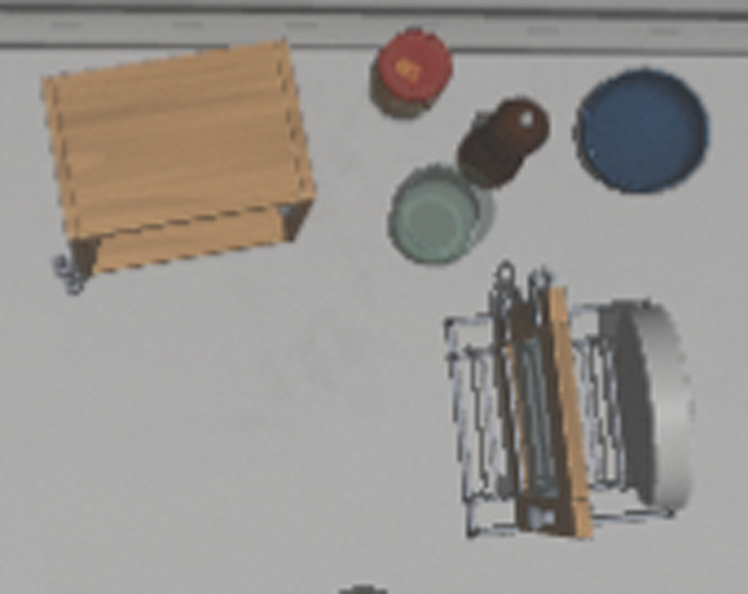

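View pics/s1.png

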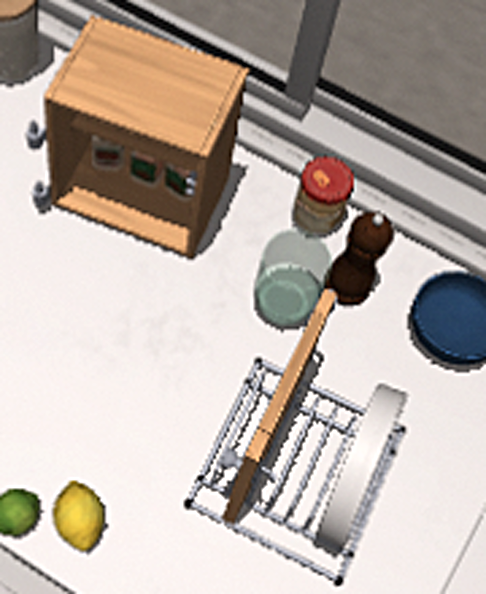

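Cupboard top corners (crop t1): (43,77), (285,40), (315,198), (73,238). The pins are at about (65,262) and (72,285). The door's top edge runs from (558,289) to (584,537), with its knob at (540,517) on the +y side and knuckles at the far end.

```bash
cat >> h.py <<'E'
def ray(info,uv):
    K=np.array(info['camera_matrix'],float);k1=info['k1'];E=np.array(info['extrinsics'])
    d=cv2.undistortPoints(np.array(uv,float).reshape(-1,1,2),K,np.array([k1,0,0,0.])).reshape(-1,2)
    R=E[:3,:3];c=-R.T@E[:3,3]
    return c,np.c_[d,np.ones(len(d))]@R
def onz(info,uv,z):
    c,r=ray(info,uv); z=np.broadcast_to(z,len(r)); return c+r*((z-c[2])/r[:,2])[:,None]
def proj(info,P):
    P=np.array(P,float).reshape(-1,3);E=np.array(info['extrinsics'])
    return cv2.projectPoints(P,cv2.Rodrigues(E[:3,:3])[0],E[:3,3],np.array(info['camera_matrix'],float),np.array([info['k1'],0,0,0.]))[0].reshape(-1,2)
E
python3 - <<'E'
from h import *
np.set_printoptions(precision=1,suppress=True)
i=m.camera_info('top');f=lambda l:np.array(l)/4.4+[215,120]-.4
print('cam',ray(i,[[0,0]])[0])
c=onz(i,f([(43,77),(285,40),(315,198),(73,238)]),242.);print(c)
fr,fl=c[2],c[3];d=fl-fr;print('cup yaw',np.degrees(np.arctan2(-d[0],d[1])),np.linalg.norm(d[:2]))
print('door',onz(i,f([(558,289),(584,537)]),243.))
print('knob',onz(i,f([(538,517)]),167.))
print('tumb bottom',onz(i,f([(432,222)]),0.), 'tumb top',onz(i,f([(437,212)]),116.),'mill top',onz(i,f([(520,120)]),170.))
print('cam wrist',m.camera_info('wrist'),m.get_tcp_pos())
# hinge
y=np.radians(np.degrees(np.arctan2(-d[0],d[1])));R=np.array([[np.cos(y),-np.sin(y)],[np.sin(y),np.cos(y)]])
o=c[:,:2].mean(0);print('cup o',o);h=o+R@[-73.5,108];print('hinge',h)
print(proj(i,[[*h,71],[*h,201]]), f([(65,262),(72,285)]))
E
```

```text
cam [ 427.   105.  1565.7]
[[742.3 211.7 242. ]
 [773.5  22.6 242. ]
 [648.3  -0.7 242. ]
 [615.5 186.5 242. ]]
cup yaw 9.925243139202665 190.05018405340715
door [[ 578.5 -189.   243. ]
 [ 388.  -206.5  243. ]]
knob [[ 401.7 -187.1  167. ]]
tumb bottom [[ 667.4 -127.6    0. ]] tumb top [[ 658.2 -114.7  116. ]] mill top [[ 727. -176.  170.]]
cam wrist {'camera_matrix': array([[277.4,   0. , 257.7],
       [  0. , 277.4, 192.7],
       [  0. ,   0. ,   1. ]]), 'k1': -0.0036397010655415986, 'extrinsics': array([[   0.3,   -0.9,   -0. , -649.5],
       [  -0.9,   -0.3,    0.3,  -38.2],
       [  -0.3,   -0.1,   -1. ,  392.8],
       [   0. ,    0. ,    0. ,    1. ]])} [ 212.1 -613.9  238.5]
cup o [694.9 105. ]
hinge [603.9 198.7]
[[230.6 183. ]
 [228.3 178.6]] [[229.4 179.1]
 [231.  184.4]]
```

```bash
python3 - <<'E'
from h import *
np.set_printoptions(precision=1,suppress=True)
i=m.camera_info('wrist');E=i['extrinsics'];c=-E[:3,:3].T@E[:3,3];y=np.radians(m.get_tcp_rot()[2])
d=c-m.get_tcp_pos();print('cam in tool',d[0]*np.cos(y)+d[1]*np.sin(y),-d[0]*np.sin(y)+d[1]*np.cos(y),d[2])
for P,yw in(((513,-195,330),5.2),((527,186,330),9.5)): print(m.ik(P,(180,0,yw)),m.ik(P,(180,0,yw-180)))
t=m.get_time()
p=m.get_tcp_pos();m.servo_line([p[0],p[1],330],vel=200)
m.move_to((513,-195,330),(180,0,5.2));print(m.get_time()-t)
_,i1=snap('wrist','w1.png')
m.move_to((527,186,330),(180,0,9.5));print(m.get_time()-t)
_,i2=snap('wrist','w2.png')
import pickle;pickle.dump((i1,i2),open('w.pkl','wb'))
E
```

```text
cam in tool 82.79053339987281 -0.7498313716545226 146.10879213105372
[ 41.6   5.7 -25.5  88.6   2.4  86.3 -68.7] [ 51.1   6.6 -36.   88.3   3.9  86.4 110.3]
[  -4.1    6.6  -19.8   87.4    2.2   86.4 -104.4] [ 33.3  14.  -65.3  86.3  12.7  87.8  67.7]
2.4667
3.9416999999999995
```

View pics/w1.png

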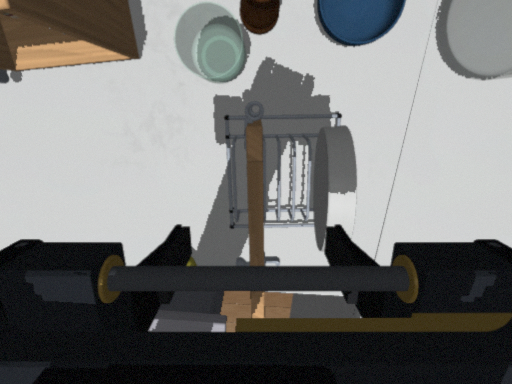

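View pics/w2.png

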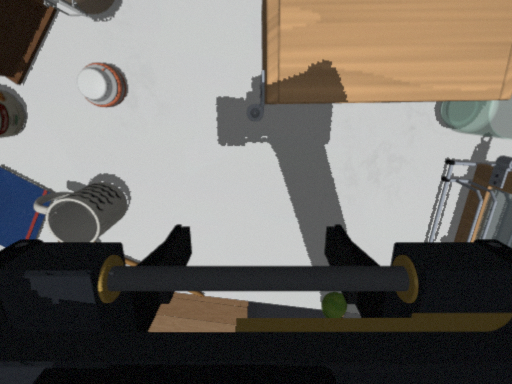

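w1: upper knuckle and hole at ≈(255,110), door top edge running from (255,120) down to (256,260). w2: upper hinge pin at ≈(255,112), cupboard front edge from (265,103) to (512,98). I'll enlarge both for precise pixels.

```bash
python3 - <<'E'
import cv2,numpy as np
a=cv2.imread('pics/w1.png')[95:165,220:285];b=cv2.imread('pics/w2.png')[70:140,225:290]
im=cv2.resize(np.hstack([a,b]),None,fx=6,fy=6,interpolation=cv2.INTER_CUBIC)
cv2.imwrite('pics/c.png',cv2.convertScaleAbs(im,alpha=1.6,beta=15))
E
```

```text
(no output)
```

View pics/c.png

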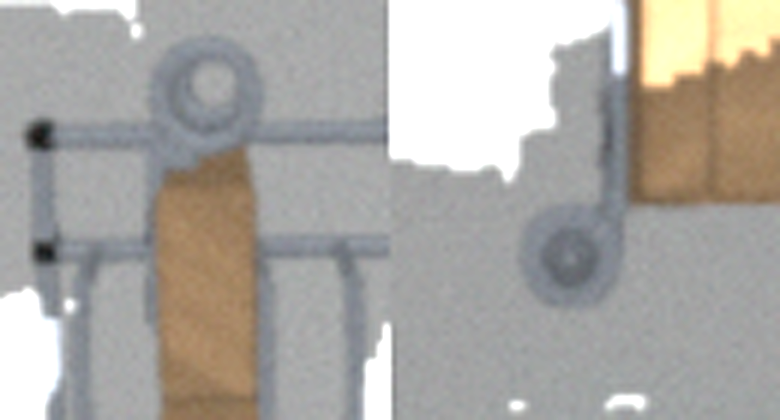

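```bash
python3 - <<'E'
from h import *
import pickle
np.set_printoptions(precision=1,suppress=True)
i1,i2=pickle.load(open('w.pkl','rb'))
a=cv2.imread('pics/w1.png').astype(int);b=cv2.imread('pics/w2.png').astype(int)
wa=(a[...,2]-a[...,0]>25)
pts=[]
for r in range(132,236,4):
    c=np.where(wa[r,235:280])[0]+235
    pts.append((c.mean(),r,c.max()-c.min()+1))
pts=np.array(pts);print(pts[::5])
P=onz(i1,pts[:,:2],243.);q=np.polyfit(P[:,0],P[:,1],1);res=P[:,1]-np.polyval(q,P[:,0]);k=abs(res)<1.5;q=np.polyfit(P[k,0],P[k,1],1)
print('door dir',np.degrees(np.arctan(q[0])),'res',res,'y at 483',np.polyval(q,483))
end=onz(i1,[(254.3,95+186/6)],243.);print('door top hinge end',end)
s=onz(i1,[(254.1,110)],209.);print('socket',s, 'perp dist to line',s[0,1]-np.polyval(q,s[0,0]))
wb=(b[...,2]-b[...,0]>25);e=[]
for c in range(280,430,5):
    r=np.where(wb[60:130,c])[0]+60;e.append((c,r.max()+.5))
Q=onz(i2,e,242.);q2=np.polyfit(Q[:,1],Q[:,0],1);r2=Q[:,0]-np.polyval(q2,Q[:,1]);k=abs(r2)<1.5;q2=np.polyfit(Q[k,1],Q[k,0],1)
print('cup yaw',np.degrees(np.arctan(-q2[0])),r2)
h=onz(i2,[(254.6,112.4),(254.5,112.4)],[178.,201.]);print('pin',h)
y=np.arctan(-q2[0]);n=np.array([np.cos(y),np.sin(y)]);
print('hinge to front plane',np.dot(n,np.array([np.polyval(q2,h[0,1]),h[0,1]])-h[0,:2]))
E
```

```text
[[253.5 132.   16. ]
 [254.  152.   15. ]
 [255.  172.   15. ]
 [255.  192.   15. ]
 [255.5 212.   14. ]
 [255.5 232.   14. ]]
door dir 6.038761541197052 res [ 0.3  0.3  0.4  0.  -0.3  0.2 -0.2 -0.1 -0.   0.  -0.3 -0.3 -0.2 -0.1
 -0.1  0.   0.1  0.2 -0.2 -0.2 -0.1 -0.   0.1  0.1  0.2  0.3] y at 483 -197.94894865999345
door top hinge end [[ 578.4 -188.4  243. ]]
socket [[ 590.3 -186.8  209. ]] perp dist to line -0.1530927413323866
cup yaw 10.065491935224285 [-0.2 -0.3 -0.3  0.4  0.3  0.3  0.2  0.2  0.1  0.1  0.   0.  -0.  -0.1
 -0.1 -0.2 -0.2 -0.3 -0.3 -0.4 -0.4  0.3  0.3  0.2  0.2  0.1  0.1  0.
  0.  -0. ]
pin [[601.7 198.8 178. ]
 [602.3 198.8 201. ]]
hinge to front plane 8.469846187735602
```

Both measurements agree: the hinge sits 8.47 mm from the front plane (nominal 8.5) and the socket lies on the door's line. Next: grasp, lift and carry to above the pins.

```bash
python3 - <<'E'
from h import *
np.set_printoptions(precision=1,suppress=True)
t=m.get_time();u=lambda a:np.array([np.cos(np.radians(a)),np.sin(np.radians(a))])
g=np.array([590.1,-186.9])-108*u(6.04)
m.move_to((*g,300),(180,0,6.04)); m.servo_line((*g,221),vel=80)
m.close(45);print('grip',m.get_opening(),m.get_grasp_force(),m.get_tcp_pos(),m.get_force())
m.servo_line((*g,340),vel=90);print(m.get_force(),m.get_opening(),m.get_time()-t)
h=np.array([602.,198.8])-108*u(10.07)
m.servo_line((*h,340),frame=(180,0,10.07),vel=150) 
m.servo_line((*h,256),vel=90);m.sleep(.2)
print(h,m.get_tcp_pos(),m.get_tcp_rot(),m.get_force(),m.get_moment(),m.get_opening(),m.get_time())
_,i=snap('wrist','w3.png');s,_=snap('scene','s3.png')
c=cv2.imread('pics/w3.png')[20:260,130:400]
cv2.imwrite('pics/c3.png',np.hstack([cv2.resize(c,(450,400),interpolation=2),cv2.resize(s[130:290,200:340],(350,400),interpolation=2)]))
E
```

```text
grip 0.16166468854044225 44.99289139173925 [ 482.7 -198.1  221. ] [ 0.   0.8 -0.7]
[ 0.4 -0.4 -3.6] 0.15821444012834318 5.216599999999999
[495.7 179.9] [495.9 180.  256.5] [-180.    -0.    10.1] [ 0.5 -0.4 -4.6] [-0.  0.  0.] 0.1641834649293379 13.2667
```

View pics/c3.png

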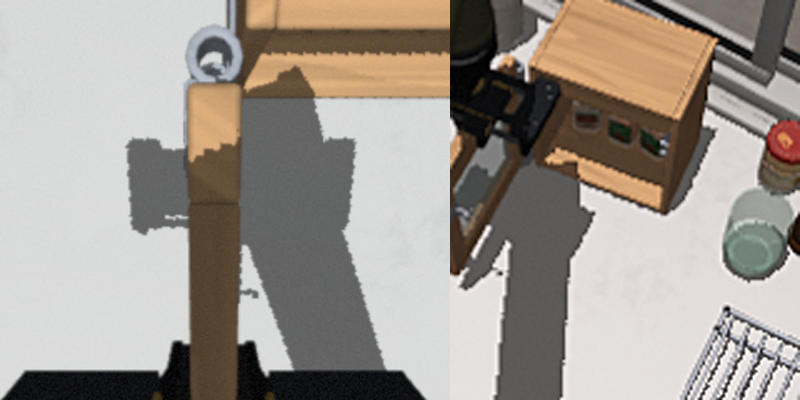

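The door is held upright, with its knuckle at crop (215,55), i.e. full-frame (259,53), over the hinge. I'll compute its position and lower with a guard.

```bash
python3 - <<'E'
from h import *
np.set_printoptions(precision=1,suppress=True)
i=m.camera_info('wrist');print(onz(i,[(258.6,52.6)],244.5))
p=m.get_tcp_pos()
s=m.servo_line((495.7,179.9,213),vel=30,guard=6);print(s,m.get_tcp_pos(),m.get_force(),m.get_moment(),m.get_time())
E
```

```text
[[602.8 198.  244.5]]
True [495.3 180.  215.6] [-1.5 -0.7  4.9] [ 0.1 -0.1 -0. ] 14.5917
```

Contact came at 215.6, where home was expected at 216, so the door is seated. I'll release, retreat, look, and check IK for the push.

```bash
cat >> h.py <<'E'
def u(a): return np.array([np.cos(np.radians(a)),np.sin(np.radians(a))])
H=np.array([602.,198.8])
def push(a,off,r=180):  # a = door opening deg (90 open, 0 shut); point on outer-face side
    d=u(100.07-a)        # leaf direction towards hinge
    n=u(190.07-a)        # out of outer face
    return H-r*d+off*n
E
python3 - <<'E'
from h import *
np.set_printoptions(precision=1,suppress=True)
m.open(); p=m.get_tcp_pos(); print(p,m.get_force())
m.servo_line((p[0],p[1],320),vel=120)
_,i=snap('wrist','w4.png');s,_=snap('scene','s4.png')
w=cv2.imread('pics/w4.png')[20:260,130:400]
cv2.imwrite('pics/c4.png',np.hstack([cv2.resize(w,(450,400),interpolation=2),cv2.resize(s[130:290,200:340],(350,400),interpolation=2)]))
import pickle;pickle.dump(i,open('w4.pkl','wb'));print(m.get_time())
for off in (-180,0,-90):
  print(off,[None if (q:=m.ik((*push(a,22),216),(180,0,(100.07-a if off else 55)+off))) is None else q for a in(90,60,30,0)])
E
```

```text
[494.2 179.3 214.1] [-0.3 -0.2 -0. ]
17.075
-180 [array([ 51.6,  -6.5, -73.5, 108.7,  -6.5,  73.3,  80.2]), array([-79.2, -11.9,  57.8, 112.2,  10.4,  74.4, 105.3]), array([ 54.7,  11.7, -67.8, 101.4,  11.2,  74.4, 144.4]), array([ -55.9,   26.6,   68.6,   92.6,  -25.2,   78.3, -154.1])]
0 [array([ 50.8,  -6.2, -72.9, 108.7,  -6.2,  73.2, -55.2]), array([ 56.4,  -5. , -67.9, 108.8,  -4.9,  73.2, -44.9]), array([ 54.3,  11.4, -67.2, 101.4,  10.9,  74.4, -50.5]), array([ 44.1,  26.6, -63.4,  89.1,  24.1,  79.2, -56.4])]
-90 [array([-100. ,  -16.4,   64. ,  112.3,   15.2,   75.6,  149.3]), array([  50.3,   -4.2,  -62.5,  108.9,   -3.9,   73.1, -150.9]), array([  48.7,    9.3,  -60.2,  101.5,    8.4,   73.9, -123.4]), array([ 40.8,  24.2, -58. ,  89.2,  20.8,  78.2, -99.1])]
```

View pics/c4.png

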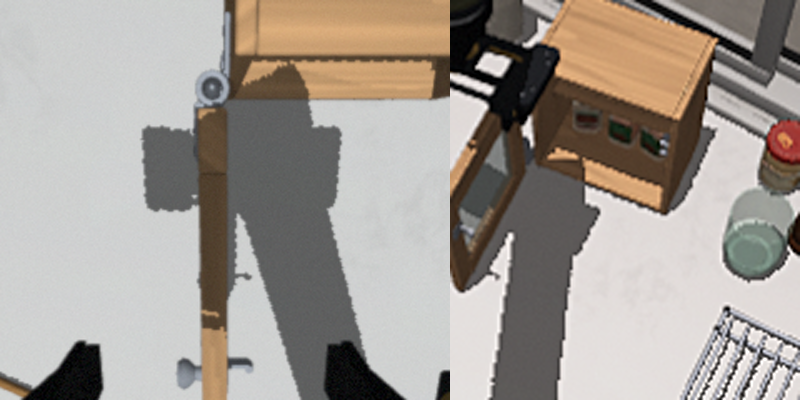

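The pin shows in the knuckle hole and the door stands on both pins, open about 90° (knob at crop (185,372)). Next, push it shut with closed fingers on the top member.

```bash
python3 - <<'E'
from h import *
np.set_printoptions(precision=1,suppress=True)
R=(180,0,55); Z=217
m.move_to((*push(90,60,140),320),R); m.close(20); m.servo_line((*push(90,60,140),Z),vel=120)
print(m.get_time(),m.get_qpos(),m.get_force())
for a in range(90,5,-10):
    s=m.servo_line((*push(a,23,140+38*(90-a)/80),Z),vel=70,guard=12)
    print(a,s,m.get_tcp_pos(),m.get_force(),m.get_time())
    if s: break
E
```

```text
20.3083 [ 37.4  11.  -73.4 102.6  11.   74.4 -73.7] [ 1.  -0.5  0.1]
90 False [460.2 197.2 217.2] [ 0.7 -0.2  0.2] 20.9833
80 False [458.1 171.1 217.1] [ 0.1 -1.   0.2] 21.5083
70 False [461.1 144.2 217. ] [ 0.5  0.  -0.2] 22.0417
60 False [469.2 116.8 217. ] [-0.1  0.3  0. ] 22.5917
50 False [482.3  91.6 216.9] [-0.3 -0.1 -0.6] 23.15
40 False [500.4  68.4 216.8] [ 0.7  0.6 -0.4] 23.7167
30 False [522.8  48.6 216.9] [-0.6  0.8  0. ] 24.3
20 False [549.3  32.5 216.9] [ 0.7 -0.5 -0.3] 24.8917
10 False [579.1  21.2 216.8] [-0.   0.4  0. ] 25.5
```

```bash
python3 - <<'E'
from h import *
np.set_printoptions(precision=1,suppress=True)
F=[]
for off in range(40,6,-3):
    s=m.servo_line((*push(0,off,178),217),vel=40,guard=20);f=m.get_force();p=m.get_tcp_pos()
    print(off,s,p,f)
    if s: break
    if -(f@np.r_[u(10.07),0])>13: break
m.sleep(.3);print(m.get_force())
m.servo_line((*push(0,75,178),217),vel=80); m.servo_line((*push(0,75,178),330),vel=150)
m.move_to((480,-60,400),(180,0,55));m.sleep(.3)
s,_=snap('scene','s5.png');t,_=snap('top','t5.png')
cv2.imwrite('pics/c5.png',np.hstack([cv2.resize(s[120:270,210:360],(400,400),interpolation=2),cv2.resize(t[120:220,210:310],(400,400),interpolation=2)]));print(m.get_time())
E
```

```text
40 False [593.8  16.6 216.9] [ 0.3 -0.2 -0.5]
37 False [596.8  17.2 217. ] [-0.4 -0.7  0.2]
34 False [599.8  17.7 217. ] [ 0.1 -1.   0.1]
31 False [602.2  18.1 216.9] [-2.  -1.3  0.3]
28 False [606.   18.6 217. ] [-0.7  0.  -0.2]
25 False [609.   19.4 217.1] [0.  0.4 0.3]
22 False [611.7  19.8 217. ] [-0.8 -0.3 -0.4]
19 False [613.   20.1 216.7] [-4.5 -0.   2.4]
16 False [613.4  20.2 216.6] [-14.2  -2.7   7.4]
[-13.   -2.3   6.6]
31.0833
```

View pics/c5.png

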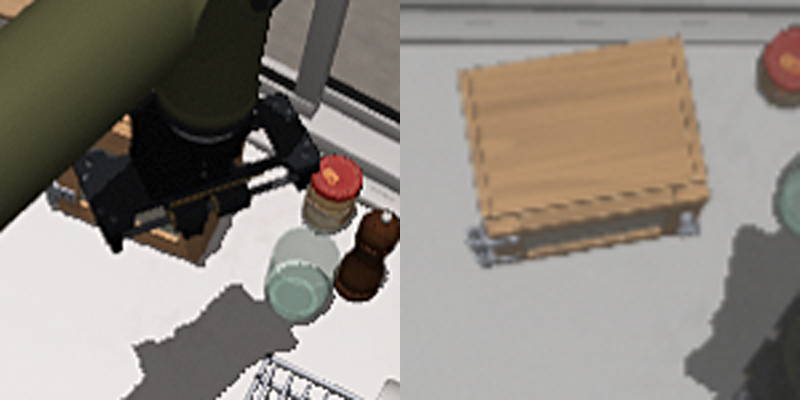

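The top view shows the door flush along the cupboard's front, knob at crop (685,220). The force trace shows the catch snapping and then a hard stop. The tumbler and mill haven't moved.

```bash
python3 -c "
from rig import manip as m
print(m.close_job())"
```

```text
the job is handed in; nothing more can be done
None
```

The door is hung on both hinge pins and swung shut: the catch appeared to snap before a hard stop, and the top view shows it flush. The job was handed in at about 31 s, with the mug, pepper mill and tumbler not touched.

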